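# Turn a freshly painted motor in front of the heat lamp and stop it at the pointer

### The job

The motor on the hand-turned spray turntable has just been painted: turn the deck by its orange pegs the way of the green arrows (counter-clockwise from above), bring it up to about 12 turns a minute and keep it between 10 and 14 turns a minute for at least 6 seconds without a break, so that every side passes the heat lamp evenly. Then stop it with the black line under the terminal box at the red pointer, and leave it standing there, let go. Touch nothing of the motor, its paint is wet; never let the deck race above 20 turns a minute, and leave the tins, spray can, jar, tape roll and end shield on the bench where they are.

Things in the scene. Friction and masses are not known exactly. Their poses are not given: they have to be found in the camera images.
- stand: fixed blue foot of the turntable; origin on the bench on the turning axis; place and yaw (within 0.35 rad) vary; -x points to the pointer, on the robot's side. Fixed on it: a heat lamp 0.8 rad left (counter-clockwise) of +x, 0.32 to 0.43 m from the axis, 200 mm wide, 330 mm high; a clear draught screen 0.22 to 0.28 m from the axis, 180 mm high, from 1.5 rad right to 0.2 rad left of +x
- turntable (a joint): angle of the deck on the stand, rad, growing counter-clockwise seen from above, no stops (starts anywhere from -2.4 to 2.4, counts on past 2 pi); at any multiple of 2 pi the black line is at the pointer. 10, 12, 14 and 20 turns a minute are 1.05, 1.26, 1.47 and 2.1 rad/s. Its speed must be estimated from this angle
- axis (a point): centre of the deck's top: aluminium disc 360 mm across, 10 mm thick, top 75 mm above the bench. Inertia with motor nominally 0.07 kg m2 (hidden, x 0.7 to 1.4). Free bearing, dry friction 0.006 N m plus drag 0.006 N m s/rad, nominal: let go at 12 turns a minute it coasts and loses about 0.2 rad/s each second; at rest it stays put
- peg_a (a point): centre of the top of the first orange peg: upright, 24 mm thick, 60 mm tall on the deck (from 75 to 135 mm above the bench), standing 165 mm from the turning axis. Seen from the axis it stands 60 degrees (pi/3) counter-clockwise from the black line
- peg_b (a point): centre of the top of the second orange peg, the same, 180 degrees from the black line. Lamp, screen and motor keep the hand from following a peg all the way round: pegs are pushed from above on the robot's side, up to about 1.2 rad either side of the deck's point nearest the robot, and coast past the far side
- peg_c (a point): centre of the top of the third orange peg, the same, 300 degrees counter-clockwise (60 degrees clockwise) from the black line
- index (a point): outer end of the black line on the deck, at its rim 180 mm from the axis, 75 mm above the bench; the motor's terminal box stands over the inner end of the line
- pointer (a point): tip of the fixed red pointer, 184 mm from the turning axis and 75 mm above the bench, beside the deck's rim; the bracket behind it reaches 210 mm from the axis and 76 mm above the bench
- motor: freshly painted blue electric motor, 4.5 kg, bolted upright on the middle of the deck. Origin on the axis at the deck's top, -x axis towards the terminal box. Top 265 mm above the bench; flange radius 70 mm, body 60 mm; the terminal box reaches 100 mm from the axis, is 86 mm wide, from 45 to 131 mm above the deck. Wet: do not touch
- black_tin: paint tin, 104 mm across, 125 mm tall, on the right; leave alone. Origin at the centre of its underside
- green_tin: paint tin, 84 mm across, 100 mm tall, on the right; leave alone. Origin at the centre of its underside
- spray_can: spray can, 66 mm across, 200 mm tall, on the right; leave alone. Origin at the centre of its underside
- tape_roll: roll of masking tape, 110 mm across, 36 mm tall, lying flat, on the right nearer the robot; leave alone. Origin at the centre of its underside
- end_shield: grey cast end shield of another motor, 124 mm across, 42 mm tall, on the left; leave alone. Origin at the centre of its underside
- thinner_jar: amber jar, 76 mm across, 130 mm tall, on the left; leave alone. Origin at the centre of its underside

How it is judged:
On the way, in this order (a step that is already met when the one before it is completed fails the run):
1. the deck turns counter-clockwise at about 12 turns a minute (10 to 14, with a little to spare: 1.0 to 1.55 rad/s) for 6 s without a break (velocity of joint turntable between 1 and 1.55 rad/s), for 6 s.
2. then it is brought to rest with the black line at the pointer (horizontal distance between index and pointer below 0.025 m and velocity of joint turntable between -0.06 and 0.06 rad/s), for 0.3 s.
At the end, for the whole second after the job is handed in: the deck is let go and at rest (under 0.06 rad/s) with the outer end of the black line within 25 mm of the pointer's tip (about 0.13 rad either way) (all of step 2); the robot touches nothing.
It fails at once if the wet motor is touched (contact force between motor and anything else above 0.3 N).
It fails at once if the deck races above 20 turns a minute (velocity of joint turntable above 2.1 rad/s or velocity of joint turntable below -2.1 rad/s).
It fails at once if a tin, can, jar, tape roll or end shield on the bench is disturbed (distance of any of black_tin, green_tin, spray_can, tape_roll, end_shield, thinner_jar from where it was at the start of the episode above 0.03 m).
It also fails if it takes over 67 s, if anything falls off the work surface, if the arm or the gripper's body presses on something with over 40 N, if the wrist force passes 120 N, or if a joint passes its speed limit or range.

### The arm

A 7-joint arm with a two-finger parallel gripper is mounted at the origin on the work surface. World frame = base frame: x ahead of the robot, y to its left, z up, the work surface at z = 0. Lengths are in m, angles in rad, forces in N, time in s.
With the tool pointing down it reaches from about 0.425 to 0.925 m from the base axis. Payload 6.8 kg.
Tool frame: the origin (TCP) lies at the very end of the fingers, on their centre line; the grasp point (between the pads) lies 19 mm behind it; z points along the fingers, y is the line along which they close (so a half turn about z gives the same grasp; the last joint's range is limited). The gripper opens to 85 mm and grips with 20 to 120 N. Pads are 22 mm wide; open, the fingers measure 114 mm over their backs; the gripper's body (76 mm by 85 mm) begins 54 mm behind the grasp point. The pads swing forward as they close: fully open they stand 13 mm farther back than shut.
Start: joints at [1.08, 0.477, 0.022, 1.555, -0.011, 1.109, -0.083], TCP at [0.252, -0.626, 0.231] pointing down, gripper open.
Joint ranges: [-2.96, 2.96], [-0.34, 2.1], [-1.41, 1.46], [0.24, 2.44], [-1.37, 4.51], [0.17, 1.92], [-2.96, 2.96]. Speed limits (rad/s): [2.39, 2.39, 3.14, 3.14, 3.14, 3.14, 3.14].

### API

Orientations are given as a rotation vector (axis times angle).
In Python, from bench import r gives the robot as it stands. The module is installed in compiled form; this text tells all that it offers.
- The arm moves only by the tool servo_tool, never from a script. Its argument "commands" is a list of rows, each a list of 7 numbers: the turn, a rotation vector about the world's x, y, z in degrees, then the shift along the world's x, y, z in mm, then the closure, from 0 (fully open) to 1 (shut). A call has 1 to 5 rows; each row is the pose to reach, as a shift and turn from the pose commanded when the call began; what a row does not reach only later rows make up. A row lasts 1/12 s, in which the tool goes at most 41.7 mm and 7.16 degrees, less where a joint would pass 70% of its speed; a pose out of reach is approached as far as the arm can. A call with a gripper value outside its range is refused whole. The fingers move at their own pace and stop on an object; "force" is the grip in N (left out, the last holds). Time passes only in rows, so rows that repeat a pose let the fingers close. It gives the time, the measured TCP pose, the force, the opening and the grip force at its end, in the units of the state.
- r.get_obs(): the state, without advancing time (a new reading comes with each control period).
- r.grab_frame(name): name is "scene" or "top" or "wrist"; returns (picture, depth): 384x512x3 uint8, blue, green, red; 384x512 float32, m along the optical axis (not along the pixel's ray), 0 where there is no reading.
- r.camera_info(name): a dict with "vertical_fov" (degrees; the focal length in pixels is half the picture's height over the tangent of half this angle, whatever the lens; pixels are square), "cx", "cy" (the principal point, pixels), "cam_to_world" (4x4, takes a point from camera to world coordinates); the wrist camera has in their place "T_tool_cam" (4x4, takes a point from camera to tool coordinates, whose origin is the TCP and whose axes are the flange's). Camera axes: x right, y up, looking along -z (the intrinsics and any distortion apply to the point x, -y, -z); pixel columns grow to the right and rows downward; lengths in m; the calibration is good to about 2 mm. The wrist camera is an equidistant fisheye: a pixel r from the principal point sees the ray r / f radians off the axis. A picture is of the moment at which its call begins: read the wrist's pose just before it. camera_info takes no time and is no camera call.
- r.hand_in(): hands the job in; it is judged then, once.
The state is a dict: "clock": time; "joints": joint angles; "qvel": joint speeds; "tau": joint torques, N m; "tcp_pos": TCP position; "orientation": TCP orientation; "contact_force": force on the tool from outside, world axes, zero at the start; "moment": the same for the moment, N m; "grip_width": finger opening in m; "gripper_force": force on a finger pad.
Only numpy, scipy, OpenCV 4.12 (cv2) and the standard library are available. Lean on these libraries where they do the work, as an engineer would, in place of code of your own. Each camera call takes 0.05 s, during which the arm holds its last target. There are 200 camera calls.

## Working session

There is one attempt and no reset: what is moved stays moved. The work goes in short steps, Python scripts to look and compute and a tool call to move; the robot and the scene stay as the last step left them, time stands still between calls to the robot, and variables do not carry over. Pictures are saved under pics/ and viewed, at most 10 in all, crops included, and the job is handed in when it is done.

Besides the shell and the picture viewer there is one more tool, called in YAML: its name, and indented under it one key for each argument. servo_tool: Moves the arm, as the interface text tells. Its arguments: {"type":"object","properties":{"commands":{"type":"array"},"force":{"type":"number"}},"required":["commands"]}

```bash
mkdir -p pics
cat > h.py <<'E'
import numpy as np, cv2
from bench import r
def project(name,uv,z):
    c=r.camera_info(name);T=np.array(c['cam_to_world']);f=192/np.tan(np.radians(c['vertical_fov'])/2)
    uv=np.atleast_2d(uv).astype(float)
    d=np.c_[(uv[:,0]-c['cx'])/f,-(uv[:,1]-c['cy'])/f,-np.ones(len(uv))]@T[:3,:3].T
    return T[:3,3]+d*((z-T[2,3])/d[:,2])[:,None]
def blobs(im,lo,hi,amin=30):
    m=cv2.inRange(cv2.cvtColor(im,cv2.COLOR_BGR2HSV),lo,hi)
    n,l,s,c=cv2.connectedComponentsWithStats(m)
    return [(s[i].tolist(),c[i].round(1).tolist()) for i in range(1,n) if s[i,4]>=amin]
E
python3 - <<'E'
from h import *
o=r.get_obs();print({k:np.round(v,3).tolist() for k,v in o.items()})
for n in("top","scene"):
    im,d=r.grab_frame(n);cv2.imwrite(f'pics/{n}0.png',im);np.savez(f'{n}0.npz',im=im,d=d);c=r.camera_info(n);print(n,c)
    print('orange',blobs(im,(5,150,120),(18,255,255)));print('red',blobs(im,(0,150,100),(4,255,255),8),blobs(im,(172,150,100),(180,255,255),8))
print(r.camera_info('wrist'))
E
```

```text
{'clock': 0.0, 'joints': [1.08, 0.478, 0.022, 1.556, -0.012, 1.109, -0.083], 'qvel': [-0.001, 0.0, -0.001, 0.0, -0.0, -0.0, -0.001], 'tau': [-0.001, -59.645, 1.608, -28.12, 0.012, 0.009, -0.0], 'tcp_pos': [0.252, -0.626, 0.23], 'orientation': [-3.082, -0.597, 0.001], 'contact_force': [0.379, -0.39, -0.369], 'moment': [0.007, -0.025, -0.002], 'gripper_force': 0.0, 'grip_width': 0.085}
top {'vertical_fov': 49.081864041640095, 'cx': 256.6078365014965, 'cy': 186.17253578836542, 'cam_to_world': array([[-3.09844826e-02,  9.98000281e-01, -5.50944820e-02,
         4.62372575e-01],
       [-9.99519856e-01, -3.09448542e-02,  1.57243443e-03,
        -3.46991815e-02],
       [-1.35600711e-04,  5.51167499e-02,  9.98479907e-01,
         1.89886684e+00],
       [ 0.00000000e+00,  0.00000000e+00,  0.00000000e+00,
         1.00000000e+00]])}
orange []
red [([281, 109, 9, 9, 69], [285.0, 113.0]), ([205, 133, 5, 4, 16], [207.0, 134.5]), ([92, 190, 28, 17, 304], [107.0, 197.7]), ([259, 215, 5, 4, 14], [260.6, 216.8]), ([201, 221, 9, 8, 51], [204.9, 224.3]), ([320, 249, 6, 6, 22], [322.4, 251.4])] [([258
[... 515 characters left out ...]
0, 95.7]), ([389, 104, 12, 10, 91], [394.5, 108.6]), ([279, 136, 9, 8, 54], [282.8, 139.5]), ([233, 163, 6, 5, 29], [235.6, 164.9]), ([148, 179, 7, 5, 28], [151.1, 181.1]), ([344, 213, 7, 6, 27], [347.0, 215.6]), ([277, 286, 13, 13, 140], [283.2, 292.1])] []
{'vertical_fov': 65.70646984690485, 'cx': 255.6401452948965, 'cy': 192.7371952971965, 'T_tool_cam': array([[ 9.50350437e-04,  9.47889615e-01,  3.18597513e-01,
         8.17476224e-02],
       [ 9.99998933e-01, -5.47401694e-04, -1.35428880e-03,
        -1.19679124e-03],
       [-1.10931547e-03,  3.18598460e-01, -9.47889124e-01,
        -1.42240599e-01],
       [ 0.00000000e+00,  0.00000000e+00,  0.00000000e+00,
         1.00000000e+00]])}
```

View pics/top0.png

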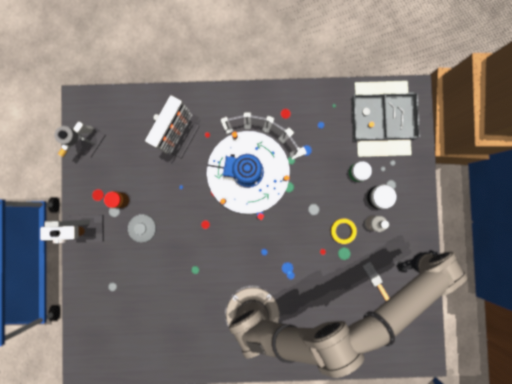

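View pics/scene0.png

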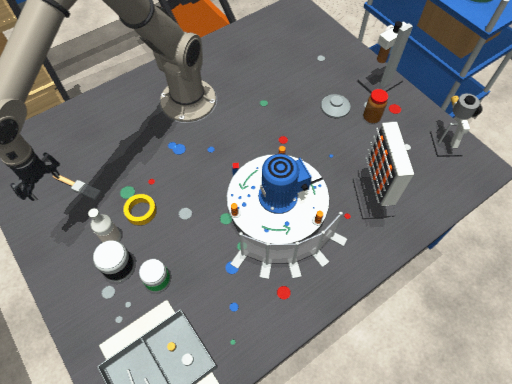

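```bash
cat >> h.py <<'E'
def deckfit(im,x0=195,x1=300,y0=118,y1=222):
    hsv=cv2.cvtColor(im,cv2.COLOR_BGR2HSV);m=np.zeros(im.shape[:2],np.uint8)
    s=np.s_[y0:y1,x0:x1];m[s]=cv2.inRange(hsv[s],(0,0,170),(180,70,255));return m
def orange(im,amin=4):
    return blobs(im,(7,130,110),(22,255,255),amin)
E
python3 - <<'E'
from h import *
im=np.load('top0.npz')['im'];sc=np.load('scene0.npz')['im'];d=np.load('top0.npz')['d']
print([b for b in orange(im) if 190<b[1][0]<300 and 110<b[1][1]<225]);
S=[b for b in orange(sc) if 215<b[1][0]<340 and 130<b[1][1]<250];print(S)
# deck rim points lower half (robot side), away from screen
m=deckfit(im);P=[]
c0=np.array([248,171.])
for a in np.radians(np.arange(-30,211,3)):
    ray=[c0+t*np.array([np.cos(a),np.sin(a)]) for t in np.arange(30,50,.25)]
    g=cv2.cvtColor(im,cv2.COLOR_BGR2GRAY).astype(np.float32)
    v=cv2.remap(g,np.float32([[p[0] for p in ray]]),np.float32([[p[1] for p in ray]]),1)[0]
    k=np.argmin(np.convolve(v,[1]*4+[-1]*4,'valid')*-1)if 0 else np.argmax([v[max(0,i-6):i].mean()-v[i:i+6].mean() for i in range(6,len(v)-6)])+6
    P.append(ray[k])
W=project('top',np.array(P),.075)[:,:2]
from scipy.optimize import least_squares
f=least_squares(lambda q:np.hypot(*(W-q[:2]).T)-q[2],[.55,0,.18],loss='soft_l1',f_scale=.002).x;print('axis',f)
for b in orange(im):
    if 190<b[1][0]<300 and 110<b[1][1]<225:
        w=project('top',b[1],.135)[0,:2]-f[:2];print(b[1],w.round(3),np.hypot(*w).round(3),np.degrees(np.arctan2(w[1],w[0])).round(1))
for b in S:
    w=project('scene',b[1],.13)[0,:2]-f[:2];print('sc',b[1],w.round(3),np.hypot(*w).round(3),np.degrees(np.arctan2(w[1],w[0])).round(1))
w=project('top',[260.2,216],.075)[0,:2]-f[:2];print('pointer',w,np.hypot(*w),np.degrees(np.arctan2(w[1],w[0])))
x=cv2.resize(im[105:235,180:320],None,fx=5,fy=4.5,interpolation=cv2.INTER_CUBIC);cv2.imwrite('pics/c1.png',x)
E
```

```text
[([232, 132, 5, 6, 22], [234.1, 134.4]), ([284, 176, 5, 4, 17], [285.9, 177.6]), ([221, 199, 4, 5, 17], [222.4, 201.1])]
[([279, 146, 7, 7, 43], [281.7, 149.1]), ([231, 203, 7, 13, 56], [233.7, 208.2]), ([316, 211, 7, 9, 43], [319.3, 214.5]), ([315, 221, 5, 2, 7], [317.4, 221.6])]
axis [ 0.62738525 -0.00121396  0.18120746]
[234.1, 134.4] [0.154 0.052] 0.163 18.6
[285.9, 177.6] [-0.035 -0.161] 0.164 -102.4
[222.4, 201.1] [-0.126  0.109] 0.167 139.1
sc [281.7, 149.1] [-0.121  0.112] 0.165 137.3
sc [233.7, 208.2] [-0.025 -0.163] 0.165 -98.6
sc [319.3, 214.5] [0.16  0.053] 0.168 18.4
sc [317.4, 221.6] [0.176 0.031] 0.179 10.1
pointer [-0.19405241 -0.04788811] 0.19987397885797895 -166.1375686634937
```

View pics/c1.png

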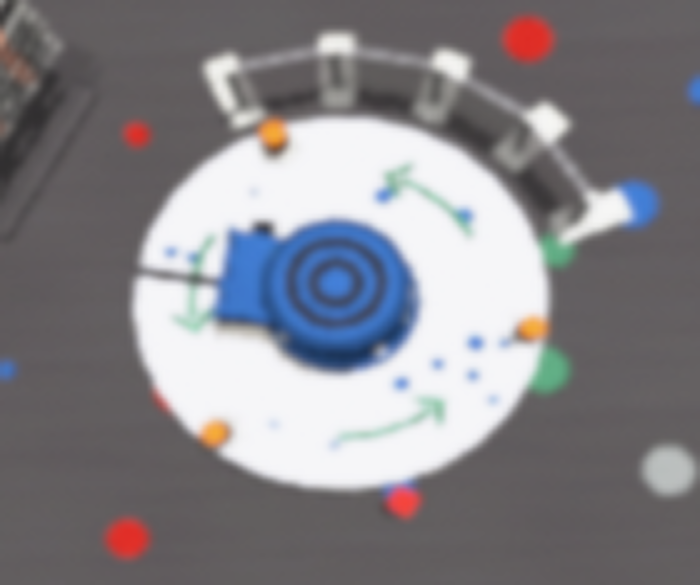

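servo_tool:
  commands:
    - [0, 0, 7, 0, 36, 0, 1]
    - [0, 0, 14, 0, 72, 0, 1]
    - [0, 0, 21, 0, 108, 0, 1]
    - [0, 0, 28, 0, 144, 0, 1]
    - [0, 0, 35, 0, 180, 0, 1]

```text
clock: 0.52
tcp_pos: [0.2517, -0.4442, 0.2308]
orientation: [-2.757, -1.505, 0.0]
contact_force: [0.2, -0.2, 0.1]
grip_width: 0.0255
gripper_force: 0.0
```

servo_tool:
  commands:
    - [0, 0, 7, 24, 30, 0, 1]
    - [0, 0, 14, 48, 60, 0, 1]
    - [0, 0, 21, 72, 90, 0, 1]
    - [0, 0, 28, 96, 120, 0, 1]
    - [0, 0, 33, 120, 150, 0, 1]

```text
clock: 0.93
tcp_pos: [0.3726, -0.2945, 0.2313]
orientation: [2.216, 2.227, -0.0]
contact_force: [0.5, -0.9, 0.4]
grip_width: 0.0001
gripper_force: 0.0
```

servo_tool:
  commands:
    - [0, 0, 0, 13, 37, 0, 1]
    - [0, 0, 0, 26, 74, 0, 1]
    - [0, 0, 0, 39, 111, 0, 1]
    - [0, 0, 0, 52, 148, 0, 1]
    - [0, 0, 0, 65, 185, 0, 1]

```text
clock: 1.35
tcp_pos: [0.4371, -0.1094, 0.2313]
orientation: [2.223, 2.22, -0.0]
contact_force: [0.1, -0.0, 0.2]
grip_width: -0.0002
gripper_force: 0.0
```

servo_tool:
  commands:
    - [0, 0, 0, 0, 38, 0, 1]
    - [0, 0, 0, 0, 76, 0, 1]
    - [0, 0, 0, 0, 114, 0, 1]
    - [0, 0, 0, 0, 152, 0, 1]
    - [0, 0, 0, 0, 190, 0, 1]

```text
clock: 1.77
tcp_pos: [0.4365, 0.0804, 0.2312]
orientation: [2.223, 2.22, -0.0]
contact_force: [0.7, -0.1, -0.4]
grip_width: -0.0002
gripper_force: 0.0
```

servo_tool:
  commands:
    - [0, 0, 0, 7, 25, 0, 1]
    - [0, 0, 0, 14, 50, 0, 1]
    - [0, 0, 0, 21, 75, 0, 1]
    - [0, 0, 0, 28, 100, 0, 1]
    - [0, 0, 0, 33, 121, 0, 1]

```text
clock: 2.18
tcp_pos: [0.4702, 0.2016, 0.2311]
orientation: [-2.222, -2.221, -0.0]
contact_force: [0.6, -0.5, -0.2]
grip_width: 0.0
gripper_force: 0.0
```

Run:
```python
from h import *
o=r.get_obs();print({k:np.round(v,3).tolist() for k,v in o.items() if k!='tau'})
from scipy.spatial.transform import Rotation as R
print(R.from_rotvec(o['orientation']).as_matrix().round(3))
ax=np.array([.6274,-.0012]);p=ax
q=ax+.168*np.array([np.cos(np.radians(125)),np.sin(np.radians(125))]);print('target',q)
```

```text
{'clock': 2.183, 'joints': [0.09, 0.288, -0.728, 1.903, 0.222, 1.032, -0.733], 'qvel': [-0.467, 0.289, -0.024, -0.315, 0.211, 0.125, -0.54], 'tcp_pos': [0.47, 0.202, 0.231], 'orientation': [-2.222, -2.221, -0.0], 'contact_force': [0.637, -0.537, -0.163], 'moment': [-0.059, -0.064, 0.023], 'gripper_force': 0.0, 'grip_width': 0.0}
[[ 0.001  1.    -0.   ]
 [ 1.    -0.001  0.   ]
 [ 0.    -0.    -1.   ]]
target [0.53103916 0.13641754]
```

```bash
cat > tr.py <<'E'
import numpy as np,json
AX=np.array([.6274,-.0012])
def P(a,z,r=.168): a=np.radians(a);return np.array([AX[0]+r*np.cos(a),AX[1]+r*np.sin(a),z])*1000
def calls(p0,pts,c=1):
    p=np.round(p0)
    for i in range(0,len(pts),5):
        print(json.dumps([[0,0,0]+[int(v) for v in np.round(q-p)]+[c] for q in pts[i:i+5]]));p=np.round(pts[min(i+5,len(pts))-1])
    st=np.diff(np.vstack([np.round(p0)]+[np.round(q) for q in pts]),axis=0);print('max step',np.linalg.norm(st,axis=1).max(),'end',p)
E
python3 - <<'E'
from tr import *
L=.108
s=[470,202,231]
t=[P(a,.231) for a in (124,)]
pts=[np.array(s)+(t[0]-s)*k/3 for k in (1,2,3)]+[P(124,.195),P(124,.155),P(124,.12),P(124,L),P(124,L)]
calls(s,pts)
v=np.r_[np.arange(.5,16)*6.4/16,[6.4]*6];a=124+np.cumsum(v);print(a[-1])
ret=[P(211,L+.025),P(200,L+.045)]+[P(x,L+.045) for x in (187,174,161,148,137,137)]
calls(pts[-1],[P(x,L) for x in a]+ret)
E
```

```text
[[0, 0, 0, 21, -21, 0, 1], [0, 0, 0, 42, -43, 0, 1], [0, 0, 0, 63, -64, 0, 1], [0, 0, 0, 63, -64, -36, 1], [0, 0, 0, 63, -64, -76, 1]]
[[0, 0, 0, 0, 0, -35, 1], [0, 0, 0, 0, 0, -47, 1], [0, 0, 0, 0, 0, -47, 1]]
max step 40.0 end [533. 138. 108.]
213.60000000000002
[[0, 0, 0, 0, 0, 0, 1], [0, 0, 0, -1, -1, 0, 1], [0, 0, 0, -4, -3, 0, 1], [0, 0, 0, -7, -5, 0, 1], [0, 0, 0, -11, -9, 0, 1]]
[[0, 0, 0, -5, -4, 0, 1], [0, 0, 0, -11, -9, 0, 1], [0, 0, 0, -17, -15, 0, 1], [0, 0, 0, -24, -23, 0, 1], [0, 0, 0, -31, -31, 0, 1]]
[[0, 0, 0, -6, -11, 0, 1], [0, 0, 0, -13, -22, 0, 1], [0, 0, 0, -19, -36, 0, 1], [0, 0, 0, -24, -51, 0, 1], [0, 0, 0, -29, -67, 0, 1]]
[[0, 0, 0, -2, -18, 0, 1], [0, 0, 0, -3, -37, 0, 1], [0, 0, 0, -1, -56, 0, 1], [0, 0, 0, 3, -74, 0, 1], [0, 0, 0, 8, -92, 0, 1]]
[[0, 0, 0, 8, -17, 0, 1], [0, 0, 0, 17, -33, 0, 1], [0, 0, 0, 13, -27, 25, 1], [0, 0, 0, 0, 2, 45, 1], [0, 0, 0, -9, 39, 45, 1]]
[[0, 0, 0, -1, 38, 0, 1], [0, 0, 0, 8, 75, 0, 1], [0, 0, 0, 24, 110, 0, 1], [0, 0, 0, 44, 135, 0, 1], [0, 0, 0, 44, 135, 0, 1]]
max step 38.48376280978771 end [505. 113. 153.]
```

servo_tool:
  commands:
    - [0, 0, 0, 21, -21, 0, 1]
    - [0, 0, 0, 42, -43, 0, 1]
    - [0, 0, 0, 63, -64, 0, 1]
    - [0, 0, 0, 63, -64, -36, 1]
    - [0, 0, 0, 63, -64, -76, 1]

```text
clock: 2.6
tcp_pos: [0.5366, 0.1345, 0.1562]
orientation: [2.225, 2.213, 0.008]
contact_force: [1.0, 0.2, -0.6]
grip_width: -0.0001
gripper_force: 0.0
```

servo_tool:
  commands:
    - [0, 0, 0, 0, 0, -35, 1]
    - [0, 0, 0, 0, 0, -47, 1]
    - [0, 0, 0, 0, 0, -47, 1]

```text
clock: 2.85
tcp_pos: [0.5307, 0.1349, 0.1053]
orientation: [-2.22, -2.218, 0.009]
contact_force: [-0.3, -0.7, 0.8]
grip_width: 0.0002
gripper_force: 0.0
```

servo_tool:
  commands:
    - [0, 0, 0, 0, 0, 0, 1]
    - [0, 0, 0, -1, -1, 0, 1]
    - [0, 0, 0, -4, -3, 0, 1]
    - [0, 0, 0, -7, -5, 0, 1]
    - [0, 0, 0, -11, -9, 0, 1]

```text
clock: 3.27
tcp_pos: [0.5226, 0.1271, 0.1096]
orientation: [2.222, 2.219, 0.003]
contact_force: [-0.0, 1.1, -0.1]
grip_width: 0.0002
gripper_force: 0.4
```

servo_tool:
  commands:
    - [0, 0, 0, -5, -4, 0, 1]
    - [0, 0, 0, -11, -9, 0, 1]
    - [0, 0, 0, -17, -15, 0, 1]
    - [0, 0, 0, -24, -23, 0, 1]
    - [0, 0, 0, -31, -31, 0, 1]

```text
clock: 3.68
tcp_pos: [0.4901, 0.0948, 0.1082]
orientation: [-2.223, -2.22, 0.001]
contact_force: [-0.2, -0.1, -0.6]
grip_width: 0.0004
gripper_force: 0.0
```

servo_tool:
  commands:
    - [0, 0, 0, -6, -11, 0, 1]
    - [0, 0, 0, -13, -22, 0, 1]
    - [0, 0, 0, -19, -36, 0, 1]
    - [0, 0, 0, -24, -51, 0, 1]
    - [0, 0, 0, -29, -67, 0, 1]

```text
clock: 4.1
tcp_pos: [0.4612, 0.0275, 0.1083]
orientation: [-2.223, -2.22, 0.0]
contact_force: [0.5, -0.6, -0.1]
grip_width: 0.0001
gripper_force: 0.0
```

servo_tool:
  commands:
    - [0, 0, 0, -2, -18, 0, 1]
    - [0, 0, 0, -3, -37, 0, 1]
    - [0, 0, 0, -1, -56, 0, 1]
    - [0, 0, 0, 3, -74, 0, 1]
    - [0, 0, 0, 8, -92, 0, 1]

```text
clock: 4.52
tcp_pos: [0.4689, -0.0651, 0.1082]
orientation: [-2.224, -2.219, 0.002]
contact_force: [0.7, -0.6, -0.6]
grip_width: 0.0004
gripper_force: 0.0
```

servo_tool:
  commands:
    - [0, 0, 0, 8, -17, 0, 1]
    - [0, 0, 0, 17, -33, 0, 1]
    - [0, 0, 0, 13, -27, 25, 1]
    - [0, 0, 0, 0, 2, 45, 1]
    - [0, 0, 0, -9, 39, 45, 1]

```text
clock: 4.93
tcp_pos: [0.4622, -0.027, 0.1558]
orientation: [2.228, 2.209, 0.003]
contact_force: [1.5, 1.5, -1.0]
grip_width: -0.0003
gripper_force: 0.0
```

servo_tool:
  commands:
    - [0, 0, 0, -1, 38, 0, 1]
    - [0, 0, 0, 8, 75, 0, 1]
    - [0, 0, 0, 24, 110, 0, 1]
    - [0, 0, 0, 44, 135, 0, 1]
    - [0, 0, 0, 44, 135, 0, 1]

```text
clock: 5.35
tcp_pos: [0.5076, 0.1166, 0.1543]
orientation: [-2.216, -2.226, -0.009]
contact_force: [0.6, 0.5, 0.6]
grip_width: -0.0
gripper_force: 0.0
```

```bash
cat >> h.py <<'E'
AX=np.array([.6274,-.0012])
def look(n=1,names=('top',)):
    """line angle estimates (mod 120) from pegs; returns list (clock, peg angles)"""
    out=[]
    for _ in range(n):
        for nm in names:
            t=r.get_obs()['clock'];im,_d=r.grab_frame(nm);A=[]
            for b in orange(im,6):
                w=project(nm,b[1],.135 if nm=='top' else .13)[0,:2]-AX
                if .145<np.hypot(*w)<.18: A.append(round(float(np.degrees(np.arctan2(w[1],w[0]))%360),1))
            out.append((round(float(t),3),A,im))
    return out
E
python3 - <<'E'
from h import *
for q in look(8): print(q[:2])
cv2.imwrite('pics/t2.png',q[2][90:250,150:350].repeat(3,0).repeat(3,1))
o=r.get_obs();print(o['clock'],o['tcp_pos'])
E
```

```text
(5.35, [33.3, 272.2])
(5.4, [36.5, 275.5])
(5.45, [39.9, 278.6])
(5.5, [43.5, 282.4, 164.2])
(5.55, [46.8, 285.5, 166.2])
(5.6, [50.1, 289.1, 169.3])
(5.65, [53.2, 292.2, 172.7])
(5.7, [56.3, 295.3, 176.1])
5.75 [0.50474029 0.10934473 0.15322847]
```

View pics/t2.png

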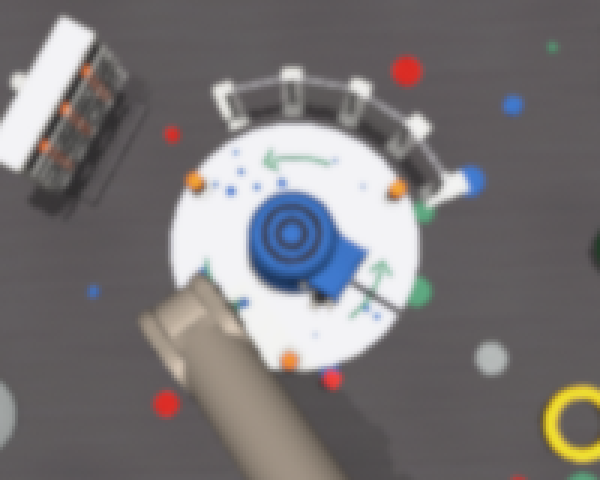

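Run:
```python
from tr import *
L=.108;dt=1/12
th=59.6;w=1.09;n=0
while th<130 :
    for _ in range(20): w-=.107*(1+w)*dt/20; th+=np.degrees(w*dt/20)
    n+=1
    if n>8: print(n,round(th,1),round(w,3))
N=n; H=113.8
s=P(137,L+.045)
pre=[P(129,L+.045),P(121,L+.045)]+[P(H,L+.045)]*(N-2-2)+[P(H,L+.022),P(H,L)]
v=np.r_[3,5,5.2,5.4,5.6,5.8,6,6.2,[6.4]*9];a=H+np.cumsum(v);print(N,a[-1],len(v))
h=H
for i,x in enumerate(a):
    for _ in range(20): w-=.107*(1+w)*dt/20; th+=np.degrees(w*dt/20)
    if x+10.6>th: print('contact row',i,x,th,w);break
print('PRE');calls(s,pre);print('PUSH');calls(pre[-1],[P(x,L) for x in a])
cyc=[(211,.025),(200,.045),(187,.045),(174,.045),(161,.045),(148,.045),(137,.03),(137,0)]+[(213.6-6.4*k,0) for k in range(11,-1,-1)]
print('CYC',len(cyc));calls(P(213.6,L),[P(x,L+z) for x,z in cyc])
```

```text
9 102.9 0.929
10 107.3 0.912
11 111.6 0.895
12 115.8 0.878
13 120.0 0.861
14 124.1 0.845
15 128.1 0.828
16 132.0 0.812
16 213.60000000000002 17
contact row 5 143.8 153.85594772049018 0.7176441255504502
PRE
[[0, 0, 0, 17, 16, 0, 1], [0, 0, 0, 36, 30, 0, 1], [0, 0, 0, 55, 40, 0, 1], [0, 0, 0, 55, 40, 0, 1], [0, 0, 0, 55, 40, 0, 1]]
[[0, 0, 0, 0, 0, 0, 1], [0, 0, 0, 0, 0, 0, 1], [0, 0, 0, 0, 0, 0, 1], [0, 0, 0, 0, 0, 0, 1], [0, 0, 0, 0, 0, 0, 1]]
[[0, 0, 0, 0, 0, 0, 1], [0, 0, 0, 0, 0, 0, 1], [0, 0, 0, 0, 0, 0, 1], [0, 0, 0, 0, 0, 0, 1], [0, 0, 0, 0, 0, -23, 1]]
[[0, 0, 0, 0, 0, -22, 1]]
max step 23.600847442411894 end [560. 153. 108.]
PUSH
[[0, 0, 0, -8, -4, 0, 1], [0, 0, 0, -21, -11, 0, 1], [0, 0, 0, -34, -20, 0, 1], [0, 0, 0, -46, -30, 0, 1], [0, 0, 0, -57, -42, 0, 1]]
[[0, 0, 0, -11, -13, 0, 1], [0, 0, 0, -21, -28, 0, 1], [0, 0, 0, -29, -44, 0, 1], [0, 0, 0, -36, -61, 0, 1], [0, 0, 0, -40, -80, 0, 1]]
[[0, 0, 0, -3, -18, 0, 1], [0, 0, 0, -4, -37, 0, 1], [0, 0, 0, -2, -56, 0, 1], [0, 0, 0, 2, -74, 0, 1], [0, 0, 0, 7, -92, 0, 1]]
[[0, 0, 0, 8, -17, 0, 1], [0, 0, 0, 17, -33, 0, 1]]
max step 19.4164878389476 end [487. -94. 108.]
CYC 20
[[0, 0, 0, -4, 6, 25, 1], [0, 0, 0, -17, 35, 45, 1], [0, 0, 0, -26, 72, 45, 1], [0, 0, 0, -27, 110, 45, 1], [0, 0, 0, -18, 147, 45, 1]]
[[0, 0, 0, 16, 35, 0, 1], [0, 0, 0, 36, 60, -15, 1], [0, 0, 0, 36, 60, -45, 1], [0, 0, 0, 24, 46, -45, 1], [0, 0, 0, 13, 31, -45, 1]]
[[0, 0, 0, -8, -17, 0, 1], [0, 0, 0, -15, -34, 0, 1], [0, 0, 0, -19, -53, 0, 1], [0, 0, 0, -22, -71, 0, 1], [0, 0, 0, -23, -90, 0, 1]]
[[0, 0, 0, 2, -19, 0, 1], [0, 0, 0, 6, -37, 0, 1], [0, 0, 0, 11, -55, 0, 1], [0, 0, 0, 19, -72, 0, 1], [0, 0, 0, 28, -88, 0, 1]]
max step 38.48376280978771 end [487. -94. 108.]
```

servo_tool:
  commands:
    - [0, 0, 0, 17, 16, 0, 1]
    - [0, 0, 0, 36, 30, 0, 1]
    - [0, 0, 0, 55, 40, 0, 1]
    - [0, 0, 0, 55, 40, 0, 1]
    - [0, 0, 0, 55, 40, 0, 1]

```text
clock: 6.17
tcp_pos: [0.5603, 0.1507, 0.1531]
orientation: [-2.223, -2.219, -0.0]
contact_force: [-1.4, -0.1, 0.4]
grip_width: 0.0005
gripper_force: 0.0
```

servo_tool:
  commands:
    - [0, 0, 0, 0, 0, 0, 1]
    - [0, 0, 0, 0, 0, 0, 1]
    - [0, 0, 0, 0, 0, 0, 1]
    - [0, 0, 0, 0, 0, 0, 1]
    - [0, 0, 0, 0, 0, 0, 1]

```text
clock: 6.58
tcp_pos: [0.5599, 0.1504, 0.1534]
orientation: [2.223, 2.22, -0.0]
contact_force: [-0.2, -0.2, 0.6]
grip_width: 0.0
gripper_force: 0.0
```

servo_tool:
  commands:
    - [0, 0, 0, 0, 0, 0, 1]
    - [0, 0, 0, 0, 0, 0, 1]
    - [0, 0, 0, 0, 0, 0, 1]
    - [0, 0, 0, 0, 0, 0, 1]
    - [0, 0, 0, 0, 0, -23, 1]

```text
clock: 7.0
tcp_pos: [0.563, 0.1523, 0.1339]
orientation: [2.22, 2.217, 0.011]
contact_force: [0.8, 0.9, -0.1]
grip_width: -0.0002
gripper_force: 0.0
```

servo_tool:
  commands:
    - [0, 0, 0, 0, 0, -22, 1]

```text
clock: 7.08
tcp_pos: [0.5613, 0.1513, 0.1089]
orientation: [2.222, 2.219, 0.005]
contact_force: [-0.8, 0.2, -1.8]
grip_width: 0.0001
gripper_force: 0.0
```

servo_tool:
  commands:
    - [0, 0, 0, -8, -4, 0, 1]
    - [0, 0, 0, -21, -11, 0, 1]
    - [0, 0, 0, -34, -20, 0, 1]
    - [0, 0, 0, -46, -30, 0, 1]
    - [0, 0, 0, -57, -42, 0, 1]

```text
clock: 7.5
tcp_pos: [0.5021, 0.1089, 0.109]
orientation: [2.221, 2.221, 0.0]
contact_force: [-0.4, -0.3, 0.0]
grip_width: -0.0
gripper_force: 0.0
```

servo_tool:
  commands:
    - [0, 0, 0, -11, -13, 0, 1]
    - [0, 0, 0, -21, -28, 0, 1]
    - [0, 0, 0, -29, -44, 0, 1]
    - [0, 0, 0, -36, -61, 0, 1]
    - [0, 0, 0, -40, -80, 0, 1]

```text
clock: 7.92
tcp_pos: [0.4622, 0.0287, 0.1092]
orientation: [2.221, 2.221, 0.001]
contact_force: [0.0, -0.1, -0.2]
grip_width: -0.0001
gripper_force: 0.0
```

servo_tool:
  commands:
    - [0, 0, 0, -3, -18, 0, 1]
    - [0, 0, 0, -4, -37, 0, 1]
    - [0, 0, 0, -2, -56, 0, 1]
    - [0, 0, 0, 2, -74, 0, 1]
    - [0, 0, 0, 7, -92, 0, 1]

```text
clock: 8.33
tcp_pos: [0.4697, -0.0642, 0.1092]
orientation: [2.222, 2.22, -0.0]
contact_force: [1.8, 0.2, 0.3]
grip_width: 0.0002
gripper_force: 0.0
```

servo_tool:
  commands:
    - [0, 0, 0, 8, -17, 0, 1]
    - [0, 0, 0, 17, -33, 0, 1]

```text
clock: 8.5
tcp_pos: [0.4868, -0.0974, 0.1091]
orientation: [2.223, 2.219, -0.001]
contact_force: [1.3, -0.2, -0.4]
grip_width: -0.0001
gripper_force: 0.0
```

servo_tool:
  commands:
    - [0, 0, 0, -4, 6, 25, 1]
    - [0, 0, 0, -17, 35, 45, 1]
    - [0, 0, 0, -26, 72, 45, 1]
    - [0, 0, 0, -27, 110, 45, 1]
    - [0, 0, 0, -18, 147, 45, 1]

```text
clock: 8.92
tcp_pos: [0.467, 0.0515, 0.1544]
orientation: [2.223, 2.218, -0.002]
contact_force: [1.3, -0.4, 0.3]
grip_width: 0.0001
gripper_force: 0.0
```

servo_tool:
  commands:
    - [0, 0, 0, 16, 35, 0, 1]
    - [0, 0, 0, 36, 60, -15, 1]
    - [0, 0, 0, 36, 60, -45, 1]
    - [0, 0, 0, 24, 46, -45, 1]
    - [0, 0, 0, 13, 31, -45, 1]

```text
clock: 9.33
tcp_pos: [0.4807, 0.0831, 0.1073]
orientation: [-2.217, -2.222, 0.002]
contact_force: [0.5, -0.3, 1.0]
grip_width: 0.0
gripper_force: 0.0
```

servo_tool:
  commands:
    - [0, 0, 0, -8, -17, 0, 1]
    - [0, 0, 0, -15, -34, 0, 1]
    - [0, 0, 0, -19, -53, 0, 1]
    - [0, 0, 0, -22, -71, 0, 1]
    - [0, 0, 0, -23, -90, 0, 1]

```text
clock: 9.75
tcp_pos: [0.4583, -0.0089, 0.1091]
orientation: [2.222, 2.22, -0.0]
contact_force: [0.3, -0.0, 0.6]
grip_width: -0.0001
gripper_force: 0.0
```

servo_tool:
  commands:
    - [0, 0, 0, 2, -19, 0, 1]
    - [0, 0, 0, 6, -37, 0, 1]
    - [0, 0, 0, 11, -55, 0, 1]
    - [0, 0, 0, 19, -72, 0, 1]
    - [0, 0, 0, 28, -88, 0, 1]

```text
clock: 10.17
tcp_pos: [0.4868, -0.0974, 0.1092]
orientation: [2.223, 2.219, -0.001]
contact_force: [0.2, -0.2, -0.3]
grip_width: 0.0001
gripper_force: 0.0
```

servo_tool:
  commands:
    - [0, 0, 0, -4, 6, 25, 1]
    - [0, 0, 0, -17, 35, 45, 1]
    - [0, 0, 0, -26, 72, 45, 1]
    - [0, 0, 0, -27, 110, 45, 1]
    - [0, 0, 0, -18, 147, 45, 1]

```text
clock: 10.58
tcp_pos: [0.467, 0.0515, 0.1544]
orientation: [2.223, 2.218, -0.002]
contact_force: [-0.3, -1.0, 0.1]
grip_width: 0.0004
gripper_force: 0.0
```

servo_tool:
  commands:
    - [0, 0, 0, 16, 35, 0, 1]
    - [0, 0, 0, 36, 60, -15, 1]
    - [0, 0, 0, 36, 60, -45, 1]
    - [0, 0, 0, 24, 46, -45, 1]
    - [0, 0, 0, 13, 31, -45, 1]

```text
clock: 11.0
tcp_pos: [0.4807, 0.0831, 0.1074]
orientation: [-2.217, -2.222, 0.002]
contact_force: [0.0, -1.4, 0.4]
grip_width: 0.0002
gripper_force: 0.0
```

servo_tool:
  commands:
    - [0, 0, 0, -8, -17, 0, 1]
    - [0, 0, 0, -15, -34, 0, 1]
    - [0, 0, 0, -19, -53, 0, 1]
    - [0, 0, 0, -22, -71, 0, 1]
    - [0, 0, 0, -23, -90, 0, 1]

```text
clock: 11.42
tcp_pos: [0.4584, -0.0089, 0.1091]
orientation: [2.222, 2.22, -0.0]
contact_force: [0.1, -0.0, -0.3]
grip_width: -0.0002
gripper_force: 0.0
```

servo_tool:
  commands:
    - [0, 0, 0, 2, -19, 0, 1]
    - [0, 0, 0, 6, -37, 0, 1]
    - [0, 0, 0, 11, -55, 0, 1]
    - [0, 0, 0, 19, -72, 0, 1]
    - [0, 0, 0, 28, -88, 0, 1]

```text
clock: 11.83
tcp_pos: [0.4868, -0.0974, 0.1092]
orientation: [2.223, 2.219, -0.001]
contact_force: [1.0, 0.5, 1.1]
grip_width: -0.0001
gripper_force: 0.0
```

servo_tool:
  commands:
    - [0, 0, 0, -4, 6, 25, 1]
    - [0, 0, 0, -17, 35, 45, 1]
    - [0, 0, 0, -26, 72, 45, 1]
    - [0, 0, 0, -27, 110, 45, 1]
    - [0, 0, 0, -18, 147, 45, 1]

```text
clock: 12.25
tcp_pos: [0.467, 0.0515, 0.1544]
orientation: [2.223, 2.218, -0.002]
contact_force: [0.6, -0.8, -0.5]
grip_width: -0.0001
gripper_force: 0.0
```

servo_tool:
  commands:
    - [0, 0, 0, 16, 35, 0, 1]
    - [0, 0, 0, 36, 60, -15, 1]
    - [0, 0, 0, 36, 60, -45, 1]
    - [0, 0, 0, 24, 46, -45, 1]
    - [0, 0, 0, 13, 31, -45, 1]

```text
clock: 12.67
tcp_pos: [0.4807, 0.0832, 0.1074]
orientation: [-2.217, -2.222, 0.002]
contact_force: [-0.2, -1.1, -0.5]
grip_width: -0.0
gripper_force: 0.0
```

servo_tool:
  commands:
    - [0, 0, 0, -8, -17, 0, 1]
    - [0, 0, 0, -15, -34, 0, 1]
    - [0, 0, 0, -19, -53, 0, 1]
    - [0, 0, 0, -22, -71, 0, 1]
    - [0, 0, 0, -23, -90, 0, 1]

```text
clock: 13.08
tcp_pos: [0.4583, -0.0089, 0.1091]
orientation: [2.221, 2.22, -0.0]
contact_force: [0.2, 0.5, 0.4]
grip_width: -0.0002
gripper_force: 0.0
```

servo_tool:
  commands:
    - [0, 0, 0, 2, -19, 0, 1]
    - [0, 0, 0, 6, -37, 0, 1]
    - [0, 0, 0, 11, -55, 0, 1]
    - [0, 0, 0, 19, -72, 0, 1]
    - [0, 0, 0, 28, -88, 0, 1]

```text
clock: 13.5
tcp_pos: [0.4868, -0.0974, 0.1091]
orientation: [2.223, 2.219, -0.001]
contact_force: [0.8, 0.3, 1.2]
grip_width: -0.0001
gripper_force: 0.0
```

servo_tool:
  commands:
    - [0, 0, 0, -4, 6, 25, 1]
    - [0, 0, 0, -17, 35, 45, 1]
    - [0, 0, 0, -26, 72, 45, 1]
    - [0, 0, 0, -27, 110, 45, 1]
    - [0, 0, 0, -18, 147, 45, 1]

```text
clock: 13.92
tcp_pos: [0.467, 0.0514, 0.1543]
orientation: [2.223, 2.218, -0.003]
contact_force: [1.2, -1.1, 0.5]
grip_width: -0.0001
gripper_force: 0.0
```

servo_tool:
  commands:
    - [0, 0, 0, 16, 35, 0, 1]
    - [0, 0, 0, 36, 60, -15, 1]
    - [0, 0, 0, 36, 60, -45, 1]
    - [0, 0, 0, 24, 46, -45, 1]
    - [0, 0, 0, 13, 31, -45, 1]

```text
clock: 14.33
tcp_pos: [0.4807, 0.0831, 0.1074]
orientation: [-2.217, -2.222, 0.002]
contact_force: [0.3, -0.5, -0.1]
grip_width: 0.0
gripper_force: 0.0
```

servo_tool:
  commands:
    - [0, 0, 0, -8, -17, 0, 1]
    - [0, 0, 0, -15, -34, 0, 1]
    - [0, 0, 0, -19, -53, 0, 1]
    - [0, 0, 0, -22, -71, 0, 1]
    - [0, 0, 0, -23, -90, 0, 1]

```text
clock: 14.75
tcp_pos: [0.4584, -0.0089, 0.1091]
orientation: [2.222, 2.22, -0.0]
contact_force: [0.4, -0.6, 0.4]
grip_width: 0.0003
gripper_force: 0.0
```

servo_tool:
  commands:
    - [0, 0, 0, 2, -19, 0, 1]
    - [0, 0, 0, 6, -37, 0, 1]
    - [0, 0, 0, 11, -55, 0, 1]
    - [0, 0, 0, 19, -72, 0, 1]
    - [0, 0, 0, 28, -88, 0, 1]

```text
clock: 15.17
tcp_pos: [0.4868, -0.0975, 0.1091]
orientation: [2.223, 2.219, -0.001]
contact_force: [0.5, 0.6, -1.1]
grip_width: -0.0
gripper_force: 0.0
```

servo_tool:
  commands:
    - [0, 0, 0, -4, 6, 25, 1]
    - [0, 0, 0, -17, 35, 45, 1]
    - [0, 0, 0, -26, 72, 45, 1]
    - [0, 0, 0, -27, 110, 45, 1]
    - [0, 0, 0, -18, 147, 45, 1]

```text
clock: 15.58
tcp_pos: [0.467, 0.0515, 0.1543]
orientation: [2.223, 2.218, -0.003]
contact_force: [0.6, -0.3, -1.0]
grip_width: 0.0001
gripper_force: 0.0
```

Run:
```python
from h import *
for q in look(9): print(q[:2])
cv2.imwrite('pics/t3.png',q[2][90:250,150:350].repeat(3,0).repeat(3,1))
print(r.get_obs()['clock'])
```

```text
(15.583, [13.5, 252.9, 134.6])
(15.633, [17.2, 256.1])
(15.683, [20.4, 259.4])
(15.733, [24.0, 263.2])
(15.783, [27.5, 266.6])
(15.833, [30.8, 269.7])
(15.883, [34.0, 272.9])
(15.933, [37.3, 276.1])
(15.983, [40.6, 279.6])
16.0333
```

View pics/t3.png

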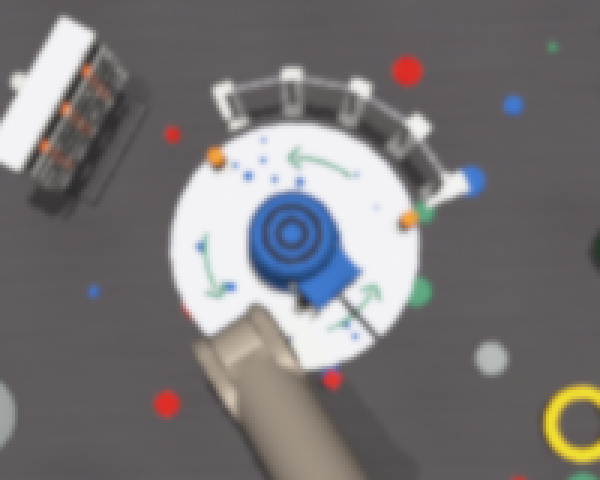

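Run:
```python
from h import *
for i in range(112):
    q=look(1)[0]
    if i%10<1 or i>108: print(q[:2])
```

```text
(16.033, [44.0, 282.6])
(16.533, [313.7, 74.8, 193.2])
(17.033, [340.9, 102.2, 220.8])
(17.533, [5.8, 245.5, 126.6])
(18.033, [28.5, 267.5])
(18.533, [48.1, 287.2])
(19.033, [304.4, 65.7, 184.5])
(19.533, [319.4, 80.6, 199.5])
(20.033, [332.6, 93.8, 211.9])
(20.533, [343.5, 104.6, 222.8])
(21.033, [352.2, 113.7, 231.9])
(21.483, [358.7, 119.6, 238.1])
(21.533, [359.6, 238.7, 120.4])
(21.583, [359.8, 239.2, 120.7])
```

```bash
cat > fit.py <<'E'
import numpy as np
from scipy.optimize import least_squares
t=np.array([16.033,16.533,17.033,17.533,19.033,19.533,20.033,20.533,21.033,21.483,21.583])-16.033
y=np.radians([44,74.8,102.2,126.6,184.5,199.5,211.9,222.8,231.9,238.1,239.3])
m=lambda q,t:q[0]+(q[1]+q[2]/q[3])*(1-np.exp(-q[3]*t))/q[3]-q[2]/q[3]*t
q=least_squares(lambda q:m(q,t)-y,[.77,1.1,.1,.1]).x
print(q,np.degrees(m(q,t)-y).round(1))
a,b=q[2],q[3];T=t[-1];w=(q[1]+a/b)*np.exp(-b*T)-a/b;print('w now',w)
D=lambda w:np.degrees(w/b-a/b**2*np.log(1+b*w/a))
for w_ in (w,.1,.15,.2,.3,.4,.5,.6,.7): print(round(w_,3),'coast deg',D(w_).round(1),'time',(np.log(1+b*w_/a)/b).round(2))
E
python3 fit.py
```

```text
[0.76990845 1.12320216 0.08016839 0.1351596 ] [ 0.1 -0.1 -0.1  0.1  0.2 -0.1  0.1 -0.1 -0.3  0.1  0.1]
w now 0.21749323098903128
0.217 coast deg 13.7 time 2.31
0.1 coast deg 3.2 time 1.15
0.15 coast deg 6.9 time 1.67
0.2 coast deg 11.7 time 2.15
0.3 coast deg 24.3 time 3.03
0.4 coast deg 40.0 time 3.81
0.5 coast deg 58.2 time 4.52
0.6 coast deg 78.6 time 5.17
0.7 coast deg 100.8 time 5.77
```

Run:
```python
from tr import *
L=.108
pts=[P(x,L+.045) for x in (148,135,122,111)]+[P(111,L+.022),P(111,L)]
v=np.r_[1,1.5,2,[2.39]*26];a=111+np.cumsum(v);print(a[-1])
pts+=[P(x,L) for x in a]+[P(a[-1]-3,L),P(a[-1]-4,L+.03),P(a[-1]-4,L+.045)]
calls(P(161,L+.045),pts)
```

```text
177.64000000000001
[[0, 0, 0, 16, 35, 0, 1], [0, 0, 0, 40, 65, 0, 1], [0, 0, 0, 69, 88, 0, 1], [0, 0, 0, 98, 103, 0, 1], [0, 0, 0, 98, 103, -23, 1]]
[[0, 0, 0, 0, 0, -22, 1], [0, 0, 0, -3, -1, -22, 1], [0, 0, 0, -7, -3, -22, 1], [0, 0, 0, -12, -6, -22, 1], [0, 0, 0, -18, -9, -22, 1]]
[[0, 0, 0, -6, -3, 0, 1], [0, 0, 0, -12, -7, 0, 1], [0, 0, 0, -18, -11, 0, 1], [0, 0, 0, -24, -15, 0, 1], [0, 0, 0, -29, -19, 0, 1]]
[[0, 0, 0, -6, -5, 0, 1], [0, 0, 0, -11, -10, 0, 1], [0, 0, 0, -15, -15, 0, 1], [0, 0, 0, -20, -20, 0, 1], [0, 0, 0, -25, -25, 0, 1]]
[[0, 0, 0, -4, -6, 0, 1], [0, 0, 0, -8, -12, 0, 1], [0, 0, 0, -12, -18, 0, 1], [0, 0, 0, -15, -24, 0, 1], [0, 0, 0, -18, -30, 0, 1]]
[[0, 0, 0, -3, -6, 0, 1], [0, 0, 0, -6, -13, 0, 1], [0, 0, 0, -8, -19, 0, 1], [0, 0, 0, -11, -26, 0, 1], [0, 0, 0, -12, -33, 0, 1]]
[[0, 0, 0, -2, -7, 0, 1], [0, 0, 0, -3, -13, 0, 1], [0, 0, 0, -4, -20, 0, 1], [0, 0, 0, -5, -27, 0, 1], [0, 0, 0, -5, -34, 0, 1]]
[[0, 0, 0, 0, 8, 0, 1], [0, 0, 0, 0, 11, 30, 1], [0, 0, 0, 0, 11, 45, 1]]
max step 38.48376280978771 end [460.  17. 153.]
```

servo_tool:
  commands:
    - [0, 0, 0, 16, 35, 0, 1]
    - [0, 0, 0, 40, 65, 0, 1]
    - [0, 0, 0, 69, 88, 0, 1]
    - [0, 0, 0, 98, 103, 0, 1]
    - [0, 0, 0, 98, 103, -23, 1]

```text
clock: 22.05
tcp_pos: [0.5746, 0.1597, 0.1344]
orientation: [2.219, 2.22, 0.02]
contact_force: [1.1, -0.2, 0.5]
grip_width: -0.0
gripper_force: 0.0
```

servo_tool:
  commands:
    - [0, 0, 0, 0, 0, -22, 1]
    - [0, 0, 0, -3, -1, -22, 1]
    - [0, 0, 0, -7, -3, -22, 1]
    - [0, 0, 0, -12, -6, -22, 1]
    - [0, 0, 0, -18, -9, -22, 1]

```text
clock: 22.47
tcp_pos: [0.5492, 0.1447, 0.1097]
orientation: [2.222, 2.219, 0.003]
contact_force: [0.3, 0.2, -0.4]
grip_width: 0.0002
gripper_force: 0.0
```

servo_tool:
  commands:
    - [0, 0, 0, -6, -3, 0, 1]
    - [0, 0, 0, -12, -7, 0, 1]
    - [0, 0, 0, -18, -11, 0, 1]
    - [0, 0, 0, -24, -15, 0, 1]
    - [0, 0, 0, -29, -19, 0, 1]

```text
clock: 22.88
tcp_pos: [0.5192, 0.1252, 0.1085]
orientation: [2.223, 2.22, -0.001]
contact_force: [-0.1, 0.1, -0.4]
grip_width: -0.0002
gripper_force: 0.0
```

servo_tool:
  commands:
    - [0, 0, 0, -6, -5, 0, 1]
    - [0, 0, 0, -11, -10, 0, 1]
    - [0, 0, 0, -15, -15, 0, 1]
    - [0, 0, 0, -20, -20, 0, 1]
    - [0, 0, 0, -25, -25, 0, 1]

```text
clock: 23.3
tcp_pos: [0.4947, 0.1003, 0.1083]
orientation: [-2.223, -2.22, -0.0]
contact_force: [-0.1, -0.2, 0.0]
grip_width: 0.0002
gripper_force: 0.0
```

servo_tool:
  commands:
    - [0, 0, 0, -4, -6, 0, 1]
    - [0, 0, 0, -8, -12, 0, 1]
    - [0, 0, 0, -12, -18, 0, 1]
    - [0, 0, 0, -15, -24, 0, 1]
    - [0, 0, 0, -18, -30, 0, 1]

```text
clock: 23.72
tcp_pos: [0.4769, 0.0702, 0.1083]
orientation: [2.223, 2.22, 0.0]
contact_force: [0.2, -0.7, -0.2]
grip_width: -0.0002
gripper_force: 0.0
```

servo_tool:
  commands:
    - [0, 0, 0, -3, -6, 0, 1]
    - [0, 0, 0, -6, -13, 0, 1]
    - [0, 0, 0, -8, -19, 0, 1]
    - [0, 0, 0, -11, -26, 0, 1]
    - [0, 0, 0, -12, -33, 0, 1]

```text
clock: 24.13
tcp_pos: [0.4646, 0.0371, 0.1083]
orientation: [-2.223, -2.22, 0.001]
contact_force: [0.0, -0.1, 0.5]
grip_width: -0.0003
gripper_force: 0.0
```

servo_tool:
  commands:
    - [0, 0, 0, -2, -7, 0, 1]
    - [0, 0, 0, -3, -13, 0, 1]
    - [0, 0, 0, -4, -20, 0, 1]
    - [0, 0, 0, -5, -27, 0, 1]
    - [0, 0, 0, -5, -34, 0, 1]

```text
clock: 24.55
tcp_pos: [0.4599, 0.0031, 0.1083]
orientation: [-2.223, -2.22, 0.0]
contact_force: [-0.0, -0.2, -0.2]
grip_width: 0.0001
gripper_force: 0.0
```

servo_tool:
  commands:
    - [0, 0, 0, 0, 8, 0, 1]
    - [0, 0, 0, 0, 11, 30, 1]
    - [0, 0, 0, 0, 11, 45, 1]

```text
clock: 24.8
tcp_pos: [0.4604, 0.0166, 0.1547]
orientation: [-2.22, -2.222, -0.002]
contact_force: [1.0, -0.3, 0.9]
grip_width: -0.0004
gripper_force: 0.0
```

Run:
```python
from h import *
for i in range(9):
    q=look(1)[0]
    if i%4==0: print(q[:2])
```

```text
(24.8, [312.7, 74.1, 194.0])
(25.0, [317.5, 78.9, 197.5])
(25.2, [321.9, 83.3, 202.0])
```

Run:
```python
from tr import *
calls(P(173.6,.153),[P(x,.153) for x in (183,192,201,210,218)])
```

```text
[[0, 0, 0, 0, -28, 0, 1], [0, 0, 0, 3, -54, 0, 1], [0, 0, 0, 11, -79, 0, 1], [0, 0, 0, 22, -103, 0, 1], [0, 0, 0, 35, -123, 0, 1]]
max step 28.0 end [ 495. -105.  153.]
```

servo_tool:
  commands:
    - [0, 0, 6, 0, -28, 0, 1]
    - [0, 0, 12, 3, -54, 0, 1]
    - [0, 0, 18, 11, -79, 0, 1]
    - [0, 0, 24, 22, -103, 0, 1]
    - [0, 0, 30, 35, -123, 0, 1]

```text
clock: 25.67
tcp_pos: [0.4946, -0.1103, 0.1527]
orientation: [-1.567, -2.722, 0.002]
contact_force: [-0.1, 0.7, 0.3]
grip_width: 0.0
gripper_force: 0.0
```

servo_tool:
  commands:
    - [0, 0, 6, 0, 0, 0, 1]
    - [0, 0, 12, 0, 0, 0, 1]
    - [0, 0, 18, 0, 0, 0, 1]
    - [0, 0, 20, 0, 0, 0, 1]
    - [0, 0, 20, 0, 0, 0, 1]

```text
clock: 26.08
tcp_pos: [0.4948, -0.1082, 0.1526]
orientation: [-1.074, -2.951, -0.001]
contact_force: [0.2, 0.5, -0.3]
grip_width: 0.0001
gripper_force: 0.0
```

servo_tool:
  commands:
    - [0, 0, 0, 0, 0, 0, 1]
    - [0, 0, 0, 0, 0, 0, 1]
    - [0, 0, 0, 0, 0, 0, 1]
    - [0, 0, 0, 0, 0, 0, 1]
    - [0, 0, 0, 0, 0, 0, 1]

```text
clock: 26.5
tcp_pos: [0.4951, -0.1081, 0.1533]
orientation: [1.076, 2.951, -0.0]
contact_force: [0.4, -0.1, 0.0]
grip_width: 0.0003
gripper_force: 0.0
```

servo_tool:
  commands:
    - [0, 0, 0, 0, 0, 0, 1]
    - [0, 0, 0, 0, 0, 0, 1]
    - [0, 0, 0, 0, 0, 0, 1]
    - [0, 0, 0, 0, 0, 0, 1]
    - [0, 0, 0, 0, 0, 0, 1]

```text
clock: 26.92
tcp_pos: [0.4951, -0.1082, 0.1533]
orientation: [1.076, 2.951, -0.0]
contact_force: [-0.9, -0.0, 0.4]
grip_width: -0.0001
gripper_force: 0.0
```

servo_tool:
  commands:
    - [0, 0, 0, 0, 0, 0, 1]
    - [0, 0, 0, 0, 0, 0, 1]
    - [0, 0, 0, 0, 0, 0, 1]
    - [0, 0, 0, 0, 0, 0, 1]
    - [0, 0, 0, 0, 0, 0, 1]

```text
clock: 27.33
tcp_pos: [0.4951, -0.1082, 0.1533]
orientation: [-1.076, -2.951, -0.0]
contact_force: [0.4, 0.7, -0.3]
grip_width: -0.0003
gripper_force: 0.0
```

servo_tool:
  commands:
    - [0, 0, 0, 0, 0, 0, 1]
    - [0, 0, 0, 0, 0, 0, 1]
    - [0, 0, 0, 0, 0, 0, 1]
    - [0, 0, 0, 0, 0, 0, 1]
    - [0, 0, 0, 0, 0, 0, 1]

```text
clock: 27.75
tcp_pos: [0.4952, -0.1081, 0.1533]
orientation: [1.076, 2.951, 0.0]
contact_force: [-0.1, -0.2, -1.0]
grip_width: -0.0001
gripper_force: 0.0
```

servo_tool:
  commands:
    - [0, 0, 0, 0, 0, 0, 1]
    - [0, 0, 0, 0, 0, 0, 1]
    - [0, 0, 0, 0, 0, 0, 1]
    - [0, 0, 0, 0, 0, 0, 1]
    - [0, 0, 0, 0, 0, 0, 1]

```text
clock: 28.17
tcp_pos: [0.4951, -0.1082, 0.1533]
orientation: [1.076, 2.951, 0.0]
contact_force: [0.4, 0.4, 0.8]
grip_width: -0.0002
gripper_force: 0.0
```

servo_tool:
  commands:
    - [0, 0, 0, 0, 0, 0, 1]
    - [0, 0, 0, 0, 0, 0, 1]
    - [0, 0, 0, 0, 0, 0, 1]
    - [0, 0, 0, 0, 0, 0, 1]
    - [0, 0, 0, 0, 0, 0, 1]

```text
clock: 28.58
tcp_pos: [0.4951, -0.1082, 0.1533]
orientation: [-1.076, -2.951, -0.0]
contact_force: [0.7, 0.2, -0.1]
grip_width: 0.0004
gripper_force: 0.0
```

Run:
```python
from h import *
for i in range(7):
    q=look(1,('top',))[0]
    if i%3==0: print(q[:2])
im=q[2];cv2.imwrite('pics/t4.png',im[120:230,190:320].repeat(5,0).repeat(5,1))
print('red',[b for b in blobs(im,(0,120,90),(6,255,255),5)])
```

```text
(28.583, [353.7, 115.1])
(28.733, [353.7, 115.1])
(28.883, [353.8, 115.0])
red [([281, 109, 10, 10, 83], [285.3, 113.3]), ([205, 132, 5, 6, 26], [207.0, 134.5]), ([92, 189, 29, 19, 352], [106.9, 197.6]), ([259, 215, 5, 5, 16], [261.0, 216.8]), ([201, 220, 9, 9, 65], [205.0, 224.2]), ([320, 249, 6, 6, 32], [322.5, 251.5])]
```

View pics/t4.png

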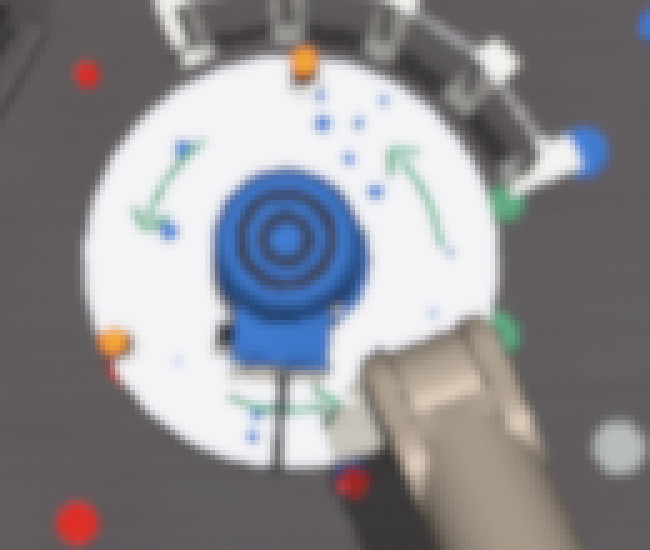

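Run:
```python
from tr import *
L=.108
a=np.r_[218,218,219.5,221,222.5,224,224.6+.6*np.arange(25)];print(a[-1],len(a))
pts=[P(218,.13),P(218,L)]+[P(x,L) for x in a[2:]]+[P(a[-1]-1.5,L),P(a[-1]-3,L),P(a[-1]-3,L+.035),P(a[-1]-3,L+.06)]
p=np.round(P(218,.153))
for i in range(0,len(pts),5):
    print(json.dumps([[0,0,0]+[float(v) for v in np.round(2*(q-p))/2]+[1] for q in pts[i:i+5]]));p=p+np.round(2*(pts[min(i+5,len(pts))-1]-p))/2
```

```text
239.0 31
[[0, 0, 0, 0.0, 0.5, -23.0, 1], [0, 0, 0, 0.0, 0.5, -45.0, 1], [0, 0, 0, 3.0, -3.0, -45.0, 1], [0, 0, 0, 5.5, -6.5, -45.0, 1], [0, 0, 0, 8.5, -9.5, -45.0, 1]]
[[0, 0, 0, 3.0, -3.5, 0.0, 1], [0, 0, 0, 4.5, -4.5, 0.0, 1], [0, 0, 0, 5.5, -6.0, 0.0, 1], [0, 0, 0, 7.0, -7.0, 0.0, 1], [0, 0, 0, 8.0, -8.5, 0.0, 1]]
[[0, 0, 0, 1.5, -1.0, 0.0, 1], [0, 0, 0, 2.5, -2.5, 0.0, 1], [0, 0, 0, 4.0, -3.5, 0.0, 1], [0, 0, 0, 5.0, -4.5, 0.0, 1], [0, 0, 0, 6.5, -6.0, 0.0, 1]]
[[0, 0, 0, 1.5, -1.0, 0.0, 1], [0, 0, 0, 3.0, -2.0, 0.0, 1], [0, 0, 0, 4.0, -3.0, 0.0, 1], [0, 0, 0, 5.5, -4.0, 0.0, 1], [0, 0, 0, 7.0, -5.5, 0.0, 1]]
[[0, 0, 0, 1.5, -1.0, 0.0, 1], [0, 0, 0, 2.5, -2.0, 0.0, 1], [0, 0, 0, 4.0, -3.0, 0.0, 1], [0, 0, 0, 5.5, -4.0, 0.0, 1], [0, 0, 0, 7.0, -5.0, 0.0, 1]]
[[0, 0, 0, 1.5, -1.0, 0.0, 1], [0, 0, 0, 3.0, -2.0, 0.0, 1], [0, 0, 0, 4.5, -3.0, 0.0, 1], [0, 0, 0, 6.0, -4.0, 0.0, 1], [0, 0, 0, 7.5, -5.0, 0.0, 1]]
[[0, 0, 0, 1.5, -0.5, 0.0, 1], [0, 0, 0, -2.5, 1.5, 0.0, 1], [0, 0, 0, -6.0, 4.0, 0.0, 1], [0, 0, 0, -6.0, 4.0, 35.0, 1], [0, 0, 0, -6.0, 4.0, 60.0, 1]]
```

servo_tool:
  commands:
    - [0, 0, 0, 0, 0.5, -23, 1]
    - [0, 0, 0, 0, 0.5, -45, 1]
    - [0, 0, 0, 3, -3, -45, 1]
    - [0, 0, 0, 5.5, -6.5, -45, 1]
    - [0, 0, 0, 8.5, -9.5, -45, 1]

```text
clock: 29.35
tcp_pos: [0.5045, -0.1181, 0.1092]
orientation: [1.076, 2.951, 0.0]
contact_force: [-0.8, -0.7, 0.2]
grip_width: 0.0001
gripper_force: 0.0
```

servo_tool:
  commands:
    - [0, 0, 0, 3, -3.5, 0, 1]
    - [0, 0, 0, 4.5, -4.5, 0, 1]
    - [0, 0, 0, 5.5, -6, 0, 1]
    - [0, 0, 0, 7, -7, 0, 1]
    - [0, 0, 0, 8, -8.5, 0, 1]

```text
clock: 29.77
tcp_pos: [0.5119, -0.1262, 0.1086]
orientation: [1.076, 2.951, 0.0]
contact_force: [0.3, 0.8, -0.3]
grip_width: 0.0
gripper_force: 0.0
```

servo_tool:
  commands:
    - [0, 0, 0, 1.5, -1, 0, 1]
    - [0, 0, 0, 2.5, -2.5, 0, 1]
    - [0, 0, 0, 4, -3.5, 0, 1]
    - [0, 0, 0, 5, -4.5, 0, 1]
    - [0, 0, 0, 6.5, -6, 0, 1]

```text
clock: 30.18
tcp_pos: [0.5182, -0.1322, 0.1083]
orientation: [-1.076, -2.951, -0.0]
contact_force: [0.9, 0.2, -0.1]
grip_width: -0.0003
gripper_force: 0.0
```

servo_tool:
  commands:
    - [0, 0, 0, 1.5, -1, 0, 1]
    - [0, 0, 0, 3, -2, 0, 1]
    - [0, 0, 0, 4, -3, 0, 1]
    - [0, 0, 0, 5.5, -4, 0, 1]
    - [0, 0, 0, 7, -5.5, 0, 1]

```text
clock: 30.6
tcp_pos: [0.5253, -0.1377, 0.1083]
orientation: [-1.076, -2.952, -0.0]
contact_force: [0.6, 0.8, 0.5]
grip_width: 0.0002
gripper_force: 0.0
```

Run:
```python
from h import *
for i in range(2): print(look(1,('top',))[0][:2])
print(r.get_obs()['tcp_pos'])
```

```text
(30.6, [2.0, 122.6])
(30.65, [2.6, 123.0])
[ 0.52540505 -0.13794218  0.10828759]
```

servo_tool:
  commands:
    - [0, 0, 0, 1.5, -1, 0, 1]
    - [0, 0, 0, 2.5, -2, 0, 1]
    - [0, 0, 0, 4, -3, 0, 1]
    - [0, 0, 0, 5.5, -4, 0, 1]
    - [0, 0, 0, 7, -5, 0, 1]

```text
clock: 31.12
tcp_pos: [0.5323, -0.1428, 0.1083]
orientation: [1.076, 2.951, -0.0]
contact_force: [-0.5, -0.3, -0.2]
grip_width: -0.0001
gripper_force: 0.4
```

servo_tool:
  commands:
    - [0, 0, 0, 1.5, -1, 0, 1]
    - [0, 0, 0, 3, -2, 0, 1]
    - [0, 0, 0, 4.5, -3, 0, 1]
    - [0, 0, 0, 6, -4, 0, 1]
    - [0, 0, 0, 7.5, -5, 0, 1]

```text
clock: 31.53
tcp_pos: [0.5398, -0.1478, 0.1083]
orientation: [1.076, 2.951, 0.0]
contact_force: [0.4, 0.0, -0.2]
grip_width: 0.0004
gripper_force: 0.0
```

servo_tool:
  commands:
    - [0, 0, 0, 1.5, -0.5, 0, 1]
    - [0, 0, 0, -2.5, 1.5, 0, 1]
    - [0, 0, 0, -6, 4, 0, 1]
    - [0, 0, 0, -6, 4, 35, 1]
    - [0, 0, 0, -6, 4, 60, 1]

```text
clock: 31.95
tcp_pos: [0.5324, -0.1428, 0.1687]
orientation: [-1.073, -2.95, -0.0]
contact_force: [1.5, -0.1, 0.7]
grip_width: -0.0002
gripper_force: 0.0
```

servo_tool:
  commands:
    - [0, 0, 0, 0, 0, 0, 1]
    - [0, 0, 0, 0, 0, 0, 1]
    - [0, 0, 0, 0, 0, 0, 1]
    - [0, 0, 0, 0, 0, 0, 1]
    - [0, 0, 0, 0, 0, 0, 1]

```text
clock: 32.37
tcp_pos: [0.5328, -0.1436, 0.1672]
orientation: [-1.075, -2.95, 0.0]
contact_force: [-0.2, 0.6, -0.3]
grip_width: 0.0001
gripper_force: 0.0
```

servo_tool:
  commands:
    - [0, 0, 0, 0, 0, 0, 1]
    - [0, 0, 0, 0, 0, 0, 1]
    - [0, 0, 0, 0, 0, 0, 1]
    - [0, 0, 0, 0, 0, 0, 1]
    - [0, 0, 0, 0, 0, 0, 1]

```text
clock: 32.78
tcp_pos: [0.5336, -0.1436, 0.1682]
orientation: [-1.076, -2.951, -0.0]
contact_force: [-0.5, -0.3, -0.6]
grip_width: 0.0005
gripper_force: 0.0
```

servo_tool:
  commands:
    - [0, 0, 0, 0, 0, 0, 1]
    - [0, 0, 0, 0, 0, 0, 1]
    - [0, 0, 0, 0, 0, 0, 1]
    - [0, 0, 0, 0, 0, 0, 1]
    - [0, 0, 0, 0, 0, 0, 1]

```text
clock: 33.2
tcp_pos: [0.5336, -0.1437, 0.1683]
orientation: [1.076, 2.951, -0.0]
contact_force: [0.3, -0.8, -0.3]
grip_width: 0.0
gripper_force: 0.0
```

Run:
```python
from h import *
for i in range(4): q=look(1,('top',))[0];print(q[:2])
c=q[2][190:228,225:280];c=cv2.resize(c,None,fx=8,fy=8,interpolation=cv2.INTER_CUBIC)
s,_=r.grab_frame('scene');s=cv2.resize(s[130:200,225:305],None,fx=5,fy=5,interpolation=cv2.INTER_CUBIC)
o=np.zeros((max(c.shape[0],s.shape[0]),c.shape[1]+s.shape[1]-0,3),np.uint8);o[:c.shape[0],:c.shape[1]]=c;o[:s.shape[0],c.shape[1]:]=s
o=o[:600,:840];cv2.imwrite('pics/t5.png',cv2.resize(o,None,fx=.9,fy=.9));print(o.shape)
```

```text
(33.2, [10.8, 131.8])
(33.25, [10.8, 131.8])
(33.3, [10.8, 131.8])
(33.35, [10.8, 131.8])
(350, 840, 3)
```

View pics/t5.png

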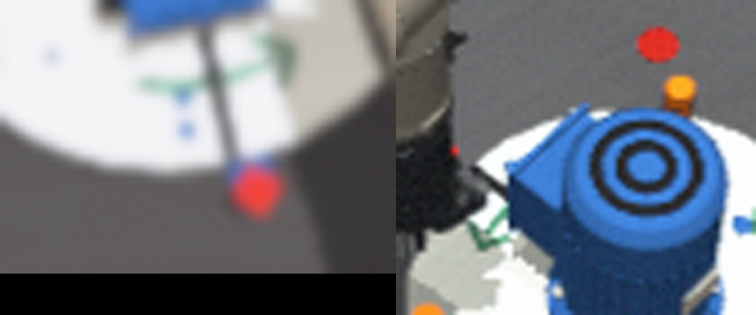

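Run:
```python
from h import *
for z in (0,.06,.07,.075): print(z,project('top',[260.9,216.5],z)[0],project('scene',[235.6,164.9],z)[0])
e=project('top',[257.8,212.9],.075)[0];w=e[:2]-AX;print(e,np.hypot(*w),np.degrees(np.arctan2(w[1],w[0]))%360)
```

```text
0 [ 0.42979518 -0.05277534  0.        ] [ 0.39303737 -0.01952839  0.        ]
0.06 [ 0.43082456 -0.05220417  0.06      ] [ 0.42634812 -0.03944653  0.06      ]
0.07 [ 0.43099612 -0.05210898  0.07      ] [ 0.43189991 -0.04276622  0.07      ]
0.075 [ 0.4310819  -0.05206138  0.075     ] [ 0.4346758  -0.04442607  0.075     ]
[ 0.44703506 -0.03913928  0.075     ] 0.18431196957778626 191.8788376424884
```

```bash
python3 -c "
from bench import r
print(r.hand_in())"
```

```text
the job is handed in; nothing more can be done
None
```

I handed the job in at about 33 s. By my estimate the deck turned at about 1.06–1.34 rad/s for roughly 8 s. It now stands still, let go, with the black line about 8 mm from the pointer (limit 25 mm), and as far as I could tell nothing else was touched. The hand-in returned no verdict.

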